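# Load the dead-weight tester

## Task

Load the dead-weight pressure tester: seat the blue carrier on the piston, then stack the three steel masses on it one after another, the largest first and the smallest on top, each fully home on the spigot below it. Set every piece down by hand rather than letting it drop. Leave the brass mass, which belongs to another tester, and the other things on the desk where they lie.

Things in the scene. Friction and masses are not known exactly. Their poses are not given: they have to be found in the camera images.
- piston_top (a point): Centre of the flat top of the tester's upright steel piston (target for the carrier): head of 34 mm diameter, top edge chamfered 2.5 mm, standing 18 mm out of a steel cylinder 58 mm across whose top is 72 mm above the desk; so this point is 90 mm up when unloaded. z up. The piston is sprung: it sinks about 0.5 mm per newton (5 mm under the whole stack, 8.5 mm at most); it does not turn.
- tester: Dead-weight tester, fixed: grey housing, top 47 mm above the desk. Origin on the desk under the piston axis, z up; housing spans x -55..125, y -60..60 mm of its own axes. Behind the piston a steel transmitter (26 mm wide, at x 96, y 22 mm, top 102 mm up) and a valve knob (x 96, y -30 mm, top 68 mm); on the right flank a black knob 38 mm across out to y -109 mm at x 50 mm.
- carrier: Loose carrier, lying upright: blue disc 66 mm across, 18 mm thick, 0.14 kg, steel spigot on top (36 mm across, 8 mm high, edge chamfered 3 mm). Origin: centre of its underside; z up. Recess underneath, 37 mm across, 10 mm deep, goes over the piston; seated, its floor lies on the piston top, so the origin is 10 mm below the piston top. Grip across the rim from above.
- mass_large: Loose large mass, lying upright: bright steel disc 64 mm across, 22 mm thick, 0.46 kg, spigot on top (30 mm across, 8 mm high, edge chamfered 3 mm), recess underneath (40 mm across, 9 mm deep) for the carrier's spigot. Origin: centre of its underside; z up. Seated, its underside rests on the carrier's disc, origin 18 mm above the carrier's. Grip across the rim from above.
- mass_medium: Loose medium mass, lying upright: bright steel disc 56 mm across, 20 mm thick, 0.33 kg, spigot on top (24 mm across, 8 mm high, edge chamfered 3 mm), recess underneath (34 mm across, 9 mm deep) for the large mass's spigot. Origin: centre of its underside; z up. Seated, its origin is 22 mm above the large mass's. Grip across the rim from above.
- mass_small: Loose small mass, lying upright: bright steel disc 48 mm across, 18 mm thick, 0.21 kg, spigot on top (18 mm across, 8 mm high, edge chamfered 3 mm), recess underneath (28 mm across, 9 mm deep) for the medium mass's spigot. Origin: centre of its underside; z up. Seated, its origin is 20 mm above the medium mass's. Grip across the rim from above.
- mass_brass: Bystander, to be left alone: loose yellow brass mass of the same form, 56 mm diameter, 18 mm thick plus an 8 mm spigot, 0.32 kg. Origin at the centre of its underside, z up.
- thread_tape: Bystander, to be left alone: loose roll of white thread-seal tape on a blue spool, 54 mm diameter, 15 mm high. Origin at the centre of its underside.
- adaptor_fitting: Bystander, to be left alone: loose small brass hexagon pipe adaptor standing upright, 31 mm wide, 36 mm high. Origin at the centre of its underside.

How it is judged:
By the outcome, as a careful person would: the job done as asked, in the order asked, and still so for the second after the job is handed in, with the robot touching nothing.
It also fails if it takes over 120 s, if anything falls off the work surface, if the arm or the gripper's body presses on something with over 40 N, if the wrist force passes 120 N, or if a joint passes its speed limit or range.

## Robot

A 6-joint arm with a two-finger parallel gripper is mounted at the origin on a cart in front of the work surface, level with it; the furniture and walls round the work are solid. World frame = base frame: x ahead of the robot, y to its left, z up, the work surface at z = 0. Lengths are in m, angles in rad, forces in N, time in s.
With the tool pointing down it reaches from about 0.35 to 0.85 m from the base axis. Payload 8.1 kg.
Tool frame: the origin (TCP) lies on the centre line of the jaws, within the pads' length; the fingertips stand 17 mm ahead of it and the grasp point (between the pads) lies 2 mm behind it; z points along the fingers, y is the line along which they close (so a half turn about z gives the same grasp; the last joint's range is limited). The gripper opens to 93 mm and grips with 3 to 60 N. Pads are 15 mm wide; open, the fingers measure 128 mm over their backs; the gripper's body (75 mm by 188 mm) begins 65 mm behind the grasp point.
Start: joints at [1.134, 0.13, 1.488, -0, 1.523, -0.085], TCP at [0.207, 0.563, 0.236] pointing down, gripper open.
Joint ranges: [-2.96, 2.96], [-0.89, 2.26], [0.02, 2.5], [-1.34, 4.48], [0, 2.73], [-2.66, 2.66]. Speed limits (rad/s): [2.39, 2.39, 2.79, 3.14, 3.14, 3.14].

## Interface

Orientations are given as a rotation vector (axis times angle).
In Python, from plant import status, eyes, robot gives the robot as it stands. The module is installed in compiled form; this text tells all that it offers.
- The arm moves only by the tool servo_tool, never from a script. Its argument "plan" is text: rows parted by semicolons, each of 4 numbers parted by spaces: the shift along the tool's x, y, z in m, then the turn about the tool's z in degrees. A call has 1 to 12 rows; each row is the pose to reach, as a shift and turn from the pose commanded when the call began, along the tool's axes at that moment; what a row does not reach only later rows make up. A row lasts 1/12 s, in which the tool goes at most 41.7 mm and 7.16 degrees, less where a joint would pass 70% of its speed; a pose out of reach is approached as far as the arm can. A call with a gripper value outside its range is refused whole. "grip" is the closure, from -1 (fully open) to 1 (shut), set as the call begins (left out, the last holds). The fingers move at their own pace and stop on an object; "grip_force" is the grip in N (left out, the last holds). Time passes only in rows, so rows that repeat a pose let the fingers close. It gives the time, the measured TCP pose, the force, the opening and the grip force at its end, in the units of the state.
- status.read_state(): the state, without advancing time (a new reading comes with each control period).
- eyes.read_camera(name): name is "scene" or "top" or "wrist"; returns a dict with "image" (384x512x3 uint8, blue, green, red), "fovy" (degrees; the focal length in pixels is half the picture's height over the tangent of half this angle, whatever the lens; pixels are square), "cx", "cy" (the principal point, pixels), "world_from_camera" (4x4, takes a point from camera to world coordinates); the wrist camera has in their place "hand_eye" (4x4, takes a point from camera to tool coordinates, whose origin is the TCP and whose axes are the flange's). Camera axes: x right, y down, z forward; pixel columns grow to the right and rows downward; lengths in m; the calibration is good to about 2 mm. A picture is of the moment at which its call begins: read the wrist's pose just before it. There is no depth.
- robot.close_job(): hands the job in; it is judged then, once.
The state is a dict: "t": time; "q": joint angles; "dq": joint speeds; "joint_torque": joint torques, N m; "tool_pos": TCP position; "orientation": TCP orientation; "force": force on the tool from outside, world axes, zero at the start; "wrist_torque": the same for the moment, N m; "opening": finger opening in m; "gripper_force": force on a finger pad.
Only numpy, scipy, OpenCV 4.12 (cv2) and the standard library are available. Lean on these libraries where they do the work, as an engineer would, in place of code of your own. Each camera call takes 0.05 s, during which the arm holds its last target. There are 200 camera calls.

## Working session

There is one attempt and no reset: what is moved stays moved. The work goes in short steps, Python scripts to look and compute and a tool call to move; the robot and the scene stay as the last step left them, time stands still between calls to the robot, and variables do not carry over. Pictures are saved under pics/ and viewed, at most 14 in all, crops included, and the job is handed in when it is done.

Besides the shell and the picture viewer there is one more tool, called after "Request:" in YAML: its name, and indented under it one key for each argument. servo_tool: Moves the arm, as the interface text tells. Its arguments: {"type":"object","properties":{"plan":{"type":"string"},"grip":{"type":"number"},"grip_force":{"type":"number"}},"required":["plan"]}

```bash
mkdir -p pics
cat > h.py <<'E'
import numpy as np, cv2
from scipy.spatial.transform import Rotation as R
from plant import status, eyes, robot
def cam(n):
    s=status.read_state(); c=eyes.read_camera(n)
    f=192/np.tan(np.radians(c["fovy"])/2)
    if n=="wrist":
        T=np.eye(4);T[:3,:3]=R.from_rotvec(s["orientation"]).as_matrix();T[:3,3]=s["tool_pos"]
        W=T@c["hand_eye"]
    else: W=c["world_from_camera"]
    return dict(im=c["image"],f=f,cx=c["cx"],cy=c["cy"],W=np.array(W),lens=[k for k in c])
def ray(c,u,v):
    d=c["W"][:3,:3]@np.array([(u-c["cx"])/c["f"],(v-c["cy"])/c["f"],1]); return c["W"][:3,3],d/np.linalg.norm(d)
def atz(c,u,v,z):
    o,d=ray(c,u,v); return o+d*(z-o[2])/d[2]
def proj(c,p):
    q=np.linalg.inv(c["W"])@np.append(p,1); return np.array([c["f"]*q[0]/q[2]+c["cx"],c["f"]*q[1]/q[2]+c["cy"]])
def tri(obs):
    A=np.zeros((3,3));b=np.zeros(3)
    for c,u,v in obs:
        o,d=ray(c,u,v);M=np.eye(3)-np.outer(d,d);A+=M;b+=M@o
    p=np.linalg.solve(A,b); return p,[np.round(proj(c,p)-[u,v],1) for c,u,v in obs]
E
python3 - <<'E'
from h import *
import pickle
np.set_printoptions(precision=4,suppress=True)
d={}
for n in("scene","top","wrist"):
    c=cam(n);d[n]=c;print(n,c["lens"],c["f"],c["cx"],c["cy"]);print(c["W"])
    cv2.imwrite(f"pics/{n}0.png",cv2.resize(c["im"],(800,600),interpolation=cv2.INTER_CUBIC))
pickle.dump(d,open("c0.pkl","wb"));print(status.read_state())
E
```

```text
scene ['image', 'fovy', 'cx', 'cy', 'world_from_camera'] 380.7030349985347 258.95978863111566 193.35971029784184
[[-0.8086 -0.2537  0.5309 -0.0574]
 [-0.5879  0.3126 -0.7461  0.8606]
 [ 0.0234 -0.9154 -0.4019  0.5127]
 [ 0.      0.      0.      1.    ]]
top ['image', 'fovy', 'cx', 'cy', 'world_from_camera'] 385.87810543501143 250.7356166624066 197.83123684468325
[[-0.0098 -0.9802  0.1977  0.3219]
 [-0.9999  0.0076 -0.0123  0.0778]
 [ 0.0106 -0.1978 -0.9802  1.1458]
 [ 0.      0.      0.      1.    ]]
wrist ['image', 'fovy', 'cx', 'cy', 'hand_eye'] 311.83858304081144 257.63623881515076 192.96381231675213
[[ 0.3449  0.9034  0.2547  0.1368]
 [ 0.9386 -0.3317 -0.0945  0.5881]
 [-0.0009  0.2717 -0.9624  0.3839]
 [ 0.      0.      0.      1.    ]]
{'t': 0.15, 'q': array([ 1.1336,  0.131 ,  1.489 , -0.    ,  1.523 , -0.0854]), 'dq': array([-0.0008, -0.0024, -0.0056,  0.0005, -0.0019, -0.0005]), 'joint_torque': array([ -0.0002, -56.0481, -49.2332,   0.0768,   0.0307,  -0.    ]), 'tool_pos': array([0.2066, 0.5629, 0.2348]), 'orientation': array([-0.5497, -3.0928,  0.0021]), 'force': array([ 0.8326,  0.2671, -0.211 ]), 'wrist_torque': array([0.0143, 0.0394, 0.0123]), 'gripper_force': 0.0, 'opening': 0.09276482850872844}
```

View pics/scene0.png

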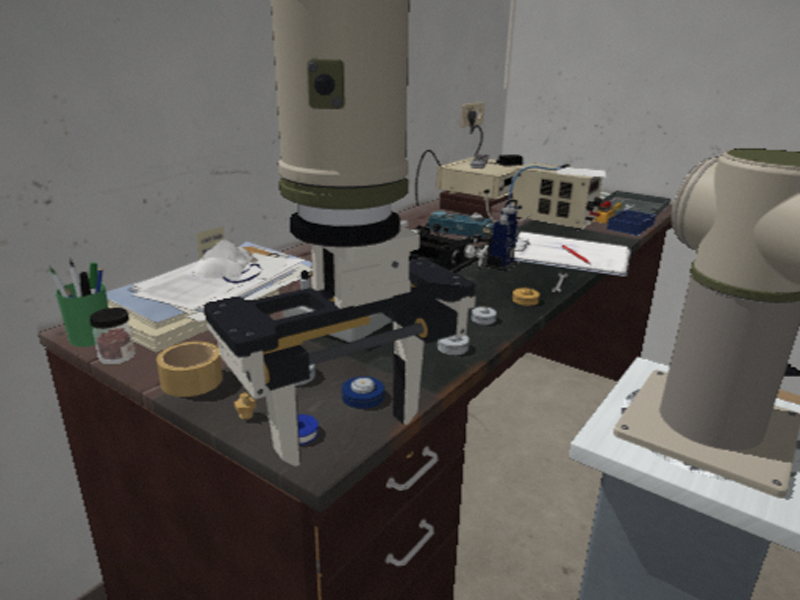

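View pics/top0.png

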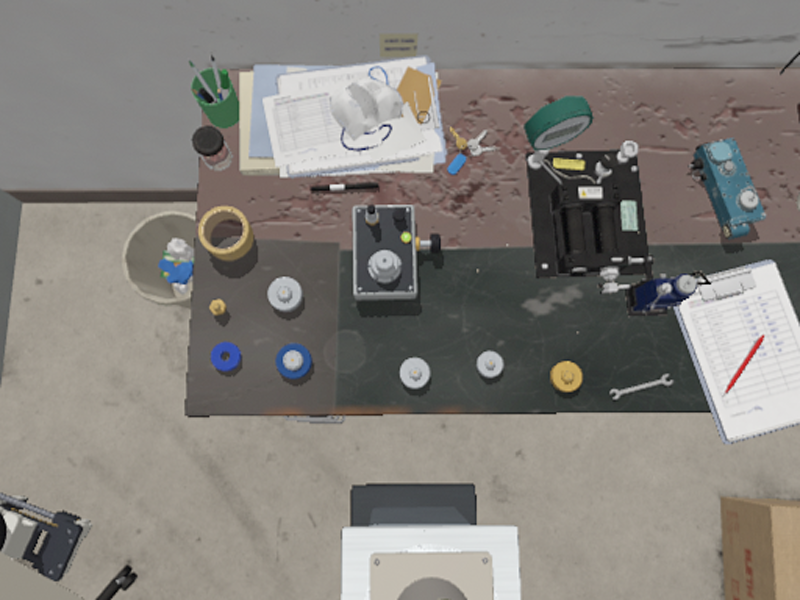

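The top view shows these pieces (800-px coordinates): carrier (293,361), large mass (285,294), medium (415,373), small (490,364), brass (566,376) and piston (384,265). The scene view shows the carrier at (362,385), medium at (453,342) and small at (484,314).

Run:
```python
from h import *
import pickle
np.set_printoptions(precision=4,suppress=True)
d=pickle.load(open("c0.pkl","rb"));k=.64
for n,t,s in [("carrier",(292.5,359),(362,382)),("medium",(415,372),(453,338)),("small",(490,363),(484,310)),("brass",(567,375),(526,292))]:
    print(n,*tri([(d["top"],t[0]*k,t[1]*k),(d["scene"],s[0]*k,s[1]*k)]))
for n,u,v,z in [("carrier",292.5,359,.026),("large",285,293,.03),("medium",415,372,.028),("small",490,363,.026),("piston",384.5,261,.09),("woodring",225,232,.05),("box corner fl",355,296,.047),("box fr",414,299,.047)]:
    print(n,atz(d["top"],u*k,v*k,z))
print(R.from_rotvec(status.read_state()["orientation"]).as_matrix())
```

```text
carrier [0.4545 0.2494 0.0266] [array([-0. , -0.1]), array([0.1, 0. ])]
medium [0.4291 0.0216 0.02  ] [array([-0.1, -0.1]), array([0.1, 0. ])]
small [ 0.444  -0.1192  0.0219] [array([0. , 0.1]), array([-0.1, -0. ])]
brass [ 0.4203 -0.2627  0.0207] [array([0.1, 0.1]), array([-0.1, -0. ])]
carrier [0.4545 0.2494 0.026 ]
large [0.5796 0.2658 0.03  ]
medium [0.4281 0.0219 0.028 ]
small [ 0.4438 -0.1184  0.026 ]
piston [0.624  0.0769 0.09  ]
woodring [0.6946 0.379  0.05  ]
box corner fl [0.569  0.1324 0.047 ]
box fr [0.5624 0.0223 0.047 ]
[[-0.9388  0.3446 -0.0006]
 [ 0.3446  0.9388 -0.0013]
 [ 0.0001 -0.0014 -1.    ]]
```

View pics/wrist0.png

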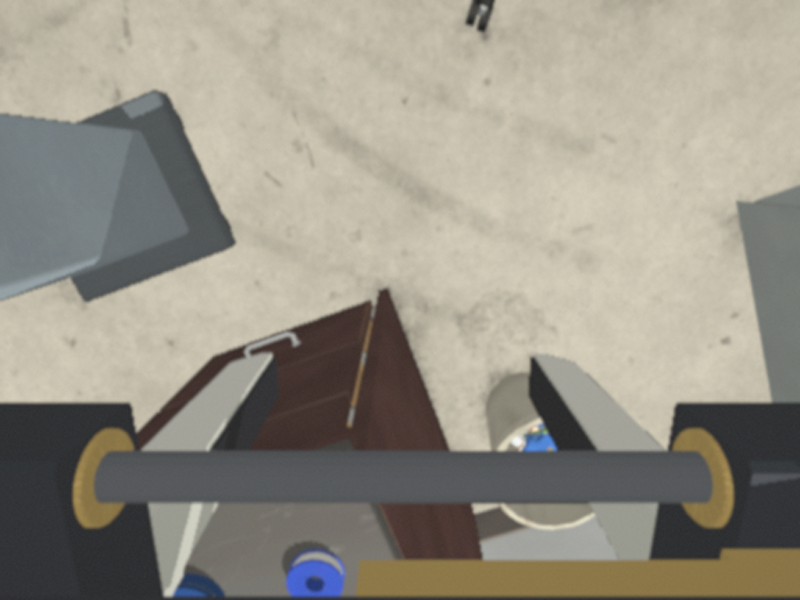

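The wrist view shows only floor and the desk edge. The heights measured by triangulation come out close to the expected 26-28 mm. I'll move above the carrier and turn the jaws to lie along world y.

```bash
cat >> h.py <<'E'
def go(x,y,z,yaw=0,s=None):
    "shift (mm, tool axes) and turn to bring the measured TCP to x,y,z with tool x at 180deg+yaw"
    s=s or status.read_state(); M=R.from_rotvec(s["orientation"]).as_matrix()
    d=M.T@(np.array([x,y,z])-s["tool_pos"]); t=M.T@[-np.cos(np.radians(yaw)),-np.sin(np.radians(yaw)),0]
    print("shift mm",np.round(d*1000,1),"turn",round(np.degrees(np.arctan2(t[1],t[0])),2),"rows",round(np.linalg.norm(d)/.0417,1))
E
python3 -c "
from h import *
go(.4545,.2494,.235)"
```

```text
shift mm [-3.408e+02 -2.089e+02  1.000e-01] turn -20.16 rows 9.6
```

Request:
servo_tool:
  plan: "-0.015 -0.01 0 -1; -0.045 -0.028 0 -4; -0.08 -0.049 0 -8; -0.115 -0.07 0 -12; -0.15 -0.092 0 -16; -0.185 -0.113 0 -20; -0.22 -0.135 0 -20.2; -0.255 -0.156 0 -20.2; -0.29 -0.178 0 -20.2; -0.318 -0.195 0 -20.2; -0.335 -0.205 0 -20.2; -0.341 -0.209 0 -20.2"
  grip: -1

```text
t: 1.15
tool_pos: [0.4564, 0.2469, 0.2353]
orientation: [0.004, 3.142, -0.001]
force: [-0.2, -0.1, -0.2]
opening: 0.0927
gripper_force: 0.0
```

Request:
servo_tool:
  plan: "0 0 0 0; 0 0 0 0; 0 0 0 0"

```text
t: 1.4
tool_pos: [0.454, 0.2506, 0.2355]
orientation: [0.003, -3.141, -0.0]
force: [0.9, 0.6, -0.1]
opening: 0.0928
gripper_force: 0.0
```

Run:
```python
from h import *
import pickle
np.set_printoptions(precision=4,suppress=True)
c=cam("wrist");pickle.dump(c,open("w1.pkl","wb"));cv2.imwrite("pics/w1.png",cv2.resize(c["im"],(800,600)))
print(status.read_state()["tool_pos"],status.read_state()["force"],proj(c,[.4545,.2494,.026])/.64)
```

```text
[0.454  0.2507 0.2356] [ 0.8056 -0.4999 -0.6905] [401.9464 267.6465]
```

View pics/w1.png

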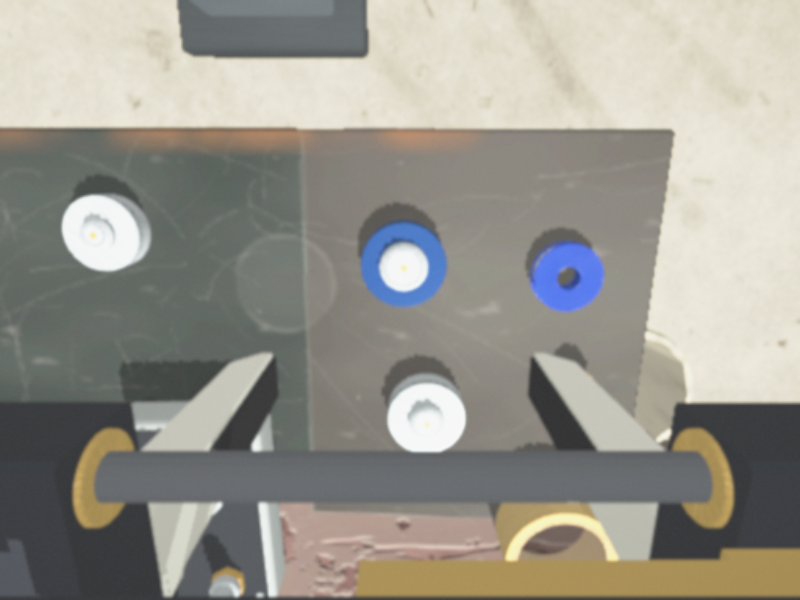

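Carrier spigot at (403.5,266.5) against a prediction of (402,267.6), and large mass spigot at (426,422). The jaw gap is clear. I'll descend partway and take a second view.

Run:
```python
from h import *
import pickle
np.set_printoptions(precision=4,suppress=True)
d=pickle.load(open("c0.pkl","rb"));c=pickle.load(open("w1.pkl","rb"));k=.64
print(atz(c,403.5*k,266.5*k,.026),tri([(d["top"],292.5*k,359*k),(c,403.5*k,266.5*k)]))
print("large",atz(c,426*k,422*k,.03),tri([(d["top"],285*k,293*k),(c,426*k,422*k)]))
print("med",atz(c,94*k,234*k,.028),tri([(d["top"],415*k,372*k),(c,94*k,234*k)]))
go(.454,.2495,.12)
```

```text
[0.4536 0.2506 0.026 ] (array([0.4554, 0.2506, 0.0176]), [array([0., 0.]), array([0., 0.])])
large [0.5816 0.2691 0.03  ] (array([0.5799, 0.2673, 0.0315]), [array([-0.6, -0.2]), array([-1.4, -0.6])])
med [0.4293 0.024  0.028 ] (array([0.4291, 0.0218, 0.0244]), [array([-0. , -0.2]), array([-0.1, -0.6])])
shift mm [ -0.   -1.2 115.6] turn 0.14 rows 2.8
```

Request:
servo_tool:
  plan: "0 0 0.01 0; 0 -0.001 0.03 0; 0 -0.001 0.055 0; 0 -0.001 0.08 0; 0 -0.001 0.1 0; 0 -0.001 0.112 0; 0 -0.001 0.116 0; 0 -0.001 0.116 0; 0 -0.001 0.116 0"

```text
t: 2.2
tool_pos: [0.4552, 0.2491, 0.1205]
orientation: [-0.002, 3.141, 0.001]
force: [1.0, -0.7, -0.0]
opening: 0.0932
gripper_force: 0.0
```

Run:
```python
from h import *
import pickle
np.set_printoptions(precision=4,suppress=True)
c=cam("wrist");pickle.dump(c,open("w2.pkl","wb"));cv2.imwrite("pics/w2.png",cv2.resize(c["im"],(800,600)))
print(status.read_state()["tool_pos"],proj(c,[.4545,.2494,.026])/.64)
im=c["im"].astype(int);m=((im[...,0]>im[...,2]+40)).astype(np.uint8)
n,l,st,ce=cv2.connectedComponentsWithStats(m)
for i in range(1,n):
    if st[i,4]>300: print(st[i],ce[i])
```

```text
[0.4556 0.2492 0.1211] [404.7234 310.252 ]
[ 221  155   78   77 3237] [259.7473 191.8811]
[ 373  172   69   64 3171] [407.6976 203.9057]
```

View pics/w2.png

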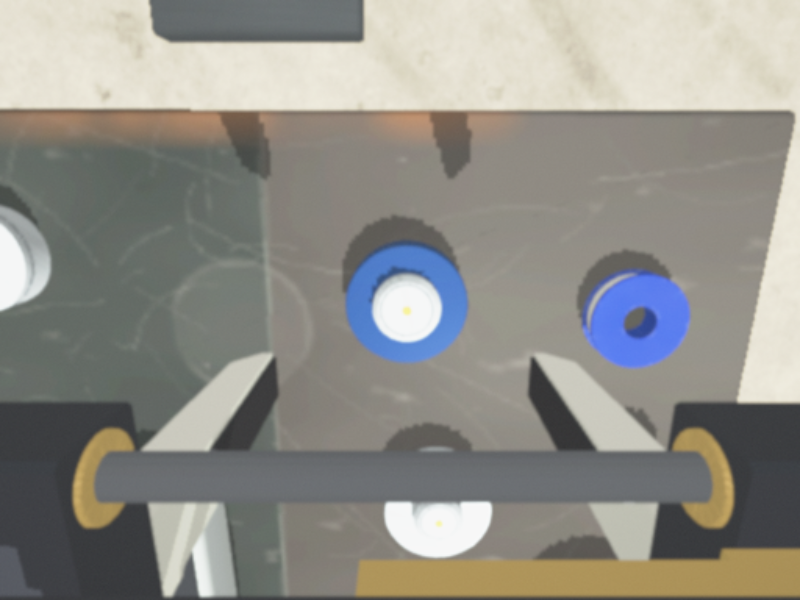

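Carrier spigot centre at (406.5,309.5), midway between the finger tips (277 and 530), so it is well centred.

Run:
```python
from h import *
import pickle
np.set_printoptions(precision=4,suppress=True)
a=pickle.load(open("w1.pkl","rb"));c=pickle.load(open("w2.pkl","rb"));k=.64
print(atz(c,406.5*k,309.5*k,.026),tri([(a,403.5*k,266.5*k),(c,406.5*k,309.5*k)]))
go(.4545,.250,.020)
```

```text
[0.4541 0.2503 0.026 ] (array([0.4527, 0.2504, 0.0307]), [array([-0.1,  0. ]), array([ 0.2, -0. ])])
shift mm [  1.3   0.7 101.1] turn 0.06 rows 2.4
```

Request:
servo_tool:
  plan: "0.001 0.001 0.01 0; 0.001 0.001 0.03 0; 0.001 0.001 0.05 0; 0.001 0.001 0.068 0; 0.001 0.001 0.082 0; 0.001 0.001 0.092 0; 0.001 0.001 0.098 0; 0.001 0.001 0.1 0; 0.001 0.001 0.1 0; 0.001 0.001 0.1 0"

```text
t: 3.08
tool_pos: [0.4545, 0.2499, 0.0205]
orientation: [-0.001, 3.14, 0.001]
force: [0.6, -0.1, 0.6]
opening: 0.0928
gripper_force: 0.0
```

Request:
servo_tool:
  plan: "0 0 0 0; 0 0 0 0; 0 0 0 0; 0 0 0 0; 0 0 0 0; 0 0 0 0; 0 0 0 0; 0 0 0 0"
  grip: 1
  grip_force: 20

```text
t: 3.75
tool_pos: [0.4541, 0.2497, 0.0199]
orientation: [-0.001, 3.141, 0.001]
force: [-1.0, 0.6, 3.5]
opening: 0.0653
gripper_force: 20.0
```

Request:
servo_tool:
  plan: "0 0 -0.003 0; 0 0 -0.01 0; 0 0 -0.025 0; 0 0 -0.045 0; 0 0 -0.07 0; 0 0 -0.095 0; 0 0 -0.12 0; 0 0 -0.145 0; 0 0 -0.165 0; 0 0 -0.177 0; 0 0 -0.18 0; 0 0 -0.18 0"

```text
t: 4.75
tool_pos: [0.4542, 0.2497, 0.2002]
orientation: [-0.001, 3.14, 0.001]
force: [-0.2, 0.2, -1.5]
opening: 0.0654
gripper_force: 20.0
```

Request:
servo_tool:
  plan: "-0.008 -0.005 0 0; -0.028 -0.018 0 0; -0.053 -0.035 0 0; -0.078 -0.052 0 0; -0.104 -0.07 0 0; -0.13 -0.088 0 0; -0.156 -0.106 0 0; -0.182 -0.124 0 0; -0.208 -0.142 0 0; -0.23 -0.158 0 0; -0.246 -0.169 0 0; -0.251 -0.173 0 0"

```text
t: 5.75
tool_pos: [0.7059, 0.0735, 0.1961]
orientation: [-0.003, -3.138, 0.002]
force: [0.0, -0.9, -1.2]
opening: 0.0658
gripper_force: 20.0
```

Request:
servo_tool:
  plan: "0 0 0 0; 0 0 0 0; 0 0 0 0"

```text
t: 6.0
tool_pos: [0.7039, 0.0776, 0.1987]
orientation: [0.002, -3.14, -0.0]
force: [0.1, 0.7, -1.6]
opening: 0.0653
gripper_force: 20.0
```

Run:
```python
from h import *
import pickle
np.set_printoptions(precision=4,suppress=True)
c=cam("wrist");pickle.dump(c,open("w3.pkl","wb"));cv2.imwrite("pics/w3.png",cv2.resize(c["im"],(800,600)))
print(status.read_state()["tool_pos"],proj(c,[.624,.077,.09])/.64)
```

```text
[0.704  0.0777 0.1992] [403.2095 152.9015]
```

View pics/w3.png

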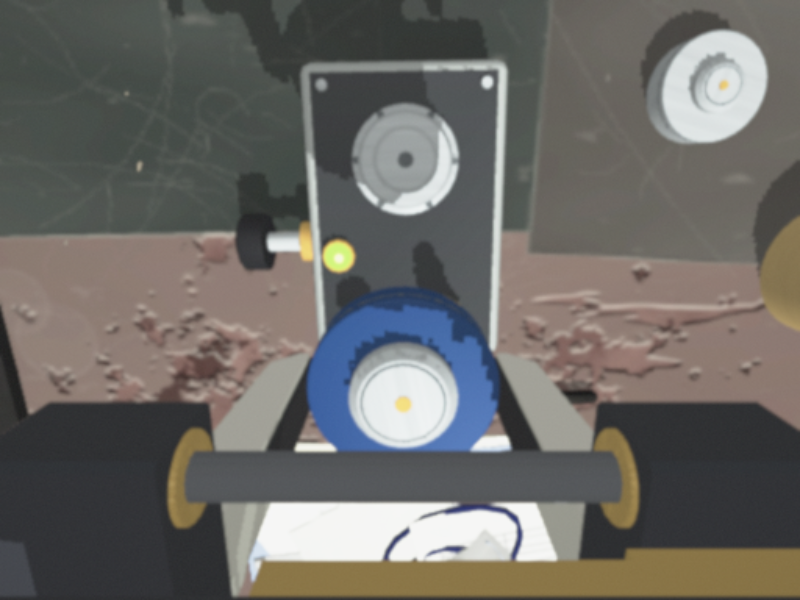

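Piston centre dot at (405,160), carrier spigot dot in hand at (403,404), large mass dot at (724,85).

Run:
```python
from h import *
import pickle
np.set_printoptions(precision=4,suppress=True)
d=pickle.load(open("c0.pkl","rb"));a=pickle.load(open("w1.pkl","rb"));c=pickle.load(open("w3.pkl","rb"));k=.64
print("piston",atz(c,405*k,160*k,.09),tri([(c,405*k,160*k),(d["top"],384.5*k,261*k)]))
print("carrier in hand",atz(c,403*k,404*k,.1992+.006)-[.704,.0777,.1992])
print("large",atz(c,724*k,85*k,.03),tri([(c,724*k,85*k),(a,426*k,422*k)]))
```

```text
piston [0.6275 0.0779 0.09  ] (array([0.6273, 0.0774, 0.0784]), [array([-0.7, -0. ]), array([-0.2, -0. ])])
carrier in hand [ 0.0003 -0.0009  0.006 ]
large [0.5832 0.2705 0.03  ] (array([0.5826, 0.2699, 0.0295]), [array([-0.9, -0.6]), array([0.6, 0.5])])
```

Request:
servo_tool:
  plan: "0.002 0 0 0; 0.008 0 0 0; 0.018 0 0 0; 0.026 0 0 0; 0.03 0 0 0; 0.03 0 0 0; 0.03 0 0 0; 0.03 0 0 0"

```text
t: 6.72
tool_pos: [0.6751, 0.0768, 0.1999]
orientation: [-0.001, 3.141, 0.0]
force: [0.3, -0.0, -1.4]
opening: 0.0654
gripper_force: 20.0
```

Run:
```python
from h import *
import pickle
np.set_printoptions(precision=4,suppress=True)
c=cam("wrist");pickle.dump(c,open("w4.pkl","wb"));cv2.imwrite("pics/w4.png",cv2.resize(c["im"][60:300,150:390],(600,600)))
print(status.read_state()["tool_pos"],proj(c,[.6222,.0773,.09]))
```

```text
[0.6752 0.0768 0.1998] [259.2359 132.0069]
```

View pics/w4.png

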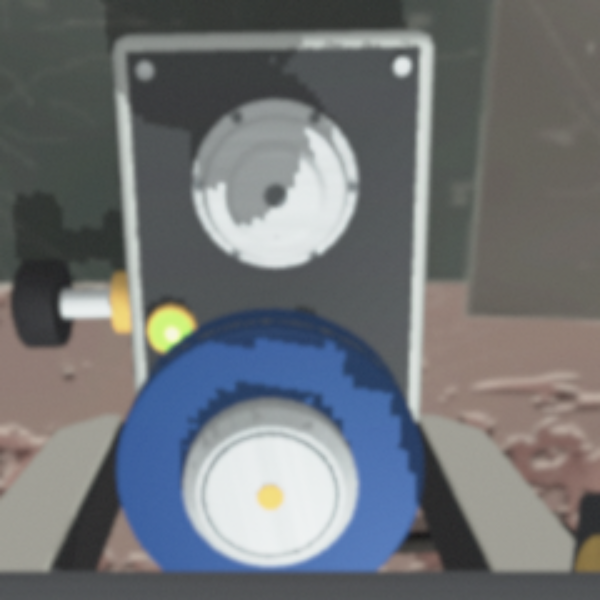

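Piston dot at crop (275,195), which is image pixel (260,138). Carrier dot at crop (270,496).

Run:
```python
from h import *
import pickle
np.set_printoptions(precision=4,suppress=True)
d=pickle.load(open("c0.pkl","rb"));a=pickle.load(open("w3.pkl","rb"));c=pickle.load(open("w4.pkl","rb"));k=.64
P=(c,260,138);Q=(a,405*k,160*k)
print("piston",atz(c,260,138,.09),tri([P,Q]),tri([P,Q,(d["top"],384.5*k,261*k)]))
t=np.array([.6752,.0768,.1998]);print("carrier",atz(c,258,258.4,t[2]+.006)-t)
go(.627,.0778,.14)
```

```text
piston [0.6271 0.0779 0.09  ] (array([0.6274, 0.078 , 0.0864]), [array([-0.,  0.]), array([ 0., -0.])]) (array([0.6277, 0.0776, 0.078 ]), [array([-0.5, -0.7]), array([-0.4,  0.4]), array([-0.3, -0.1])])
carrier [ 0.0006 -0.0007  0.006 ]
shift mm [48.3  1.1 59.8] turn 0.05 rows 1.8
```

Request:
servo_tool:
  plan: "0.005 0 0 0; 0.016 0.001 0 0; 0.03 0.002 0 0; 0.042 0.002 0.005 0; 0.048 0.002 0.015 0; 0.0486 0.002 0.03 0; 0.0486 0.002 0.045 0; 0.0486 0.002 0.06 0; 0.0486 0.002 0.073 0; 0.0486 0.002 0.08 0; 0.0486 0.002 0.083 0; 0.0486 0.002 0.083 0"

```text
t: 7.77
tool_pos: [0.6259, 0.0787, 0.1158]
orientation: [0.001, -3.14, 0.0]
force: [0.3, -0.1, -1.2]
opening: 0.0654
gripper_force: 20.0
```

Request:
servo_tool:
  plan: "0 0 0 0; 0 0 0 0; 0 0 0 0"

```text
t: 8.02
tool_pos: [0.6271, 0.0787, 0.1178]
orientation: [-0.001, 3.14, 0.0]
force: [-0.8, -0.3, -0.7]
opening: 0.0655
gripper_force: 20.0
```

```bash
python3 -c "
from h import *
for i in range(3): go(.6266,.0787,.1); eyes.read_camera('top')"
```

```text
shift mm [ 0.5 -0.  17.8] turn 0.04 rows 0.4
shift mm [ 0.4 -0.  17.7] turn 0.04 rows 0.4
shift mm [ 0.2 -0.  17.5] turn 0.05 rows 0.4
```

Lower slowly, 1.5 mm per row.

Request:
servo_tool:
  plan: "0 0 0.0015 0; 0 0 0.003 0; 0 0 0.0045 0; 0 0 0.006 0; 0 0 0.0075 0; 0 0 0.009 0; 0 0 0.0105 0; 0 0 0.012 0; 0 0 0.0125 0; 0 0 0.0125 0"

```text
t: 9.0
tool_pos: [0.6262, 0.0787, 0.1039]
orientation: [0.001, -3.141, 0.0]
force: [-0.6, -0.5, -1.0]
opening: 0.0655
gripper_force: 20.0
```

Request:
servo_tool:
  plan: "0 0 0.001 0; 0 0 0.002 0; 0 0 0.003 0; 0 0 0.004 0; 0 0 0.005 0; 0 0 0.005 0; 0 0 0.005 0"

```text
t: 9.58
tool_pos: [0.6264, 0.0787, 0.0992]
orientation: [0.001, -3.142, 0.0]
force: [0.3, -0.0, -0.5]
opening: 0.0652
gripper_force: 20.0
```

Request:
servo_tool:
  plan: "0 0 0.0005 0; 0 0 0.001 0; 0 0 0.0015 0; 0 0 0.002 0; 0 0 0.002 0; 0 0 0.002 0"

```text
t: 10.08
tool_pos: [0.6264, 0.0787, 0.0974]
orientation: [-0.001, 3.141, -0.0]
force: [-1.8, 0.4, 4.0]
opening: 0.0656
gripper_force: 20.0
```

The piston reacts as it should: 5.4 N at 2.6 mm below the seat height. I'll ease the preload, open the jaws and rise.

Request:
servo_tool:
  plan: "0 0 -0.0005 0; 0 0 -0.001 0; 0 0 -0.0015 0; 0 0 -0.0015 0; 0 0 -0.0015 0"

```text
t: 10.5
tool_pos: [0.6264, 0.0787, 0.0985]
orientation: [-0.001, 3.141, -0.0]
force: [-0.8, -0.3, 1.6]
opening: 0.0655
gripper_force: 20.0
```

Request:
servo_tool:
  plan: "0 0 0 0; 0 0 0 0; 0 0 0 0; 0 0 0 0; 0 0 0 0; 0 0 0 0; 0 0 0 0"
  grip: -1

```text
t: 11.08
tool_pos: [0.6263, 0.0787, 0.0986]
orientation: [0.001, -3.142, 0.0]
force: [0.2, 0.1, -0.4]
opening: 0.0929
gripper_force: 0.0
```

Request:
servo_tool:
  plan: "0 0 -0.003 0; 0 0 -0.01 0; 0 0 -0.025 0; 0 0 -0.045 0; 0 0 -0.065 0; 0 0 -0.085 0; 0 0 -0.1 0; 0 0 -0.11 0; 0 0 -0.113 0; 0 0 -0.113 0; 0 0 -0.113 0; 0 0 -0.113 0"

```text
t: 12.08
tool_pos: [0.6256, 0.0787, 0.21]
orientation: [0.001, -3.139, 0.0]
force: [-0.2, 0.4, 0.0]
opening: 0.0933
gripper_force: 0.0
```

Run:
```python
from h import *
import pickle
np.set_printoptions(precision=4,suppress=True)
c=cam("wrist");pickle.dump(c,open("w5.pkl","wb"));cv2.imwrite("pics/w5.png",cv2.resize(c["im"],(800,600)))
print(status.read_state()["tool_pos"],proj(c,[.6271,.0779,.106])/.64)
go(.582,.2697,.213)
```

```text
[0.6256 0.0787 0.21  ] [402.6535 309.5852]
shift mm [ 43.5 191.1  -2.9] turn 0.04 rows 4.7
```

View pics/w5.png

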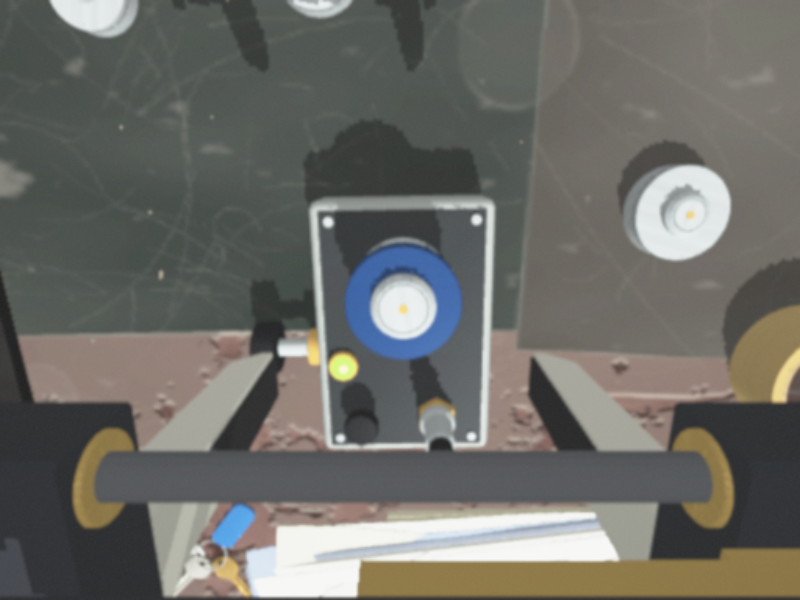

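The carrier is seated, dot at (403.5,309.5) against a prediction of (402.7,309.6). The large mass dot is at (690,215). I'll find the dots automatically from here on to save views.

```bash
cat >> h.py <<'E'
def dot(c,p,r=14):
    "centroid of the yellowish centre dot within r px of the projection of p"
    q=proj(c,p); yy,xx=np.mgrid[:384,:512]; im=c["im"].astype(float)
    w=np.clip(im[...,2]-im[...,0]-35,0,None)*(np.hypot(xx-q[0],yy-q[1])<r)
    return np.array([(w*xx).sum(),(w*yy).sum()])/w.sum() if w.sum()>50 else None
E
python3 - <<'E'
from h import *
import pickle
np.set_printoptions(precision=4,suppress=True)
c=pickle.load(open("w5.pkl","rb"))
for p in ([.627,.078,.106],[.5826,.2699,.03]):
    u=dot(c,p);print(u/.64,atz(c,*u,p[2]))
E
```

```text
[402.6885 308.6187] [0.6266 0.0779 0.106 ]
[689.7723 214.2906] [0.5832 0.27   0.03  ]
```

Request:
servo_tool:
  plan: "0.002 0.008 0 0; 0.008 0.03 0 0; 0.015 0.06 0 0; 0.022 0.09 0.01 0; 0.029 0.12 0.025 0; 0.036 0.15 0.045 0; 0.041 0.172 0.065 0; 0.0425 0.185 0.08 0; 0.0425 0.189 0.09 0; 0.0425 0.19 0.09 0; 0.0425 0.19 0.09 0; 0.0425 0.19 0.09 0"

```text
t: 13.13
tool_pos: [0.5849, 0.2676, 0.1228]
orientation: [0.001, 3.14, 0.0]
force: [-0.4, -0.3, -0.3]
opening: 0.0931
gripper_force: 0.0
```

Run:
```python
from h import *
np.set_printoptions(precision=4,suppress=True)
c=cam("wrist");p=[.5826,.2699,.03];u=dot(c,p);print(u,proj(c,p),status.read_state()["tool_pos"]);
if u is not None: q=atz(c,*u,.03);print(q);go(q[0],q[1],.021)
```

```text
[260.6999 197.8925] [261.4428 197.1745] [0.5851 0.2677 0.1233]
[0.5832 0.2693 0.03  ]
shift mm [  2.2   1.6 102.3] turn -0.04 rows 2.5
```

Request:
servo_tool:
  plan: "0.002 0.002 0.008 0; 0.002 0.002 0.028 0; 0.002 0.002 0.05 0; 0.002 0.002 0.07 0; 0.002 0.002 0.085 0; 0.002 0.002 0.095 0; 0.002 0.002 0.1 0; 0.002 0.002 0.102 0; 0.002 0.002 0.102 0; 0.002 0.002 0.102 0"

```text
t: 14.02
tool_pos: [0.5826, 0.271, 0.0208]
orientation: [-0.001, 3.14, 0.001]
force: [-0.5, 0.5, -0.7]
opening: 0.093
gripper_force: 0.0
```

Request:
servo_tool:
  plan: "0 0 0 0; 0 0 0 0; 0 0 0 0; 0 0 0 0; 0 0 0 0; 0 0 0 0; 0 0 0 0; 0 0 0 0"
  grip: 1
  grip_force: 35

```text
t: 14.68
tool_pos: [0.5818, 0.2706, 0.0199]
orientation: [-0.001, 3.141, -0.0]
force: [-1.8, 0.1, 2.9]
opening: 0.0634
gripper_force: 35.0
```

Request:
servo_tool:
  plan: "0 0 -0.003 0; 0 0 -0.01 0; 0 0 -0.025 0; 0 0 -0.045 0; 0 0 -0.07 0; 0 0 -0.095 0; 0 0 -0.12 0; 0 0 -0.14 0; 0 0 -0.155 0; 0 0 -0.163 0; 0 0 -0.165 0; 0 0 -0.165 0"

```text
t: 15.68
tool_pos: [0.5819, 0.2707, 0.1853]
orientation: [-0.001, 3.141, 0.001]
force: [0.4, 1.1, -4.8]
opening: 0.0634
gripper_force: 35.0
```

Request:
servo_tool:
  plan: "0 0 0 0; 0 0 0 0; 0 0 0 0; 0 0 0 0"

```text
t: 16.02
tool_pos: [0.5812, 0.2704, 0.1834]
orientation: [0.001, -3.14, 0.001]
force: [-0.6, 0.3, -4.4]
opening: 0.0632
gripper_force: 35.0
```

Run:
```python
from h import *
np.set_printoptions(precision=4,suppress=True)
t=status.read_state()["tool_pos"]
c=cam("wrist");p=t+[0,0,.009];u=dot(c,p,20);print(u,proj(c,p),t);
if u is not None: print(atz(c,*u,p[2])-t)
cv2.imwrite("pics/w6.png",c["im"])
go(.6264,.0787,t[2])
```

```text
[257.5201 264.1492] [259.4009 260.1726] [0.5812 0.2704 0.1834]
[ 0.0022 -0.0009  0.009 ]
shift mm [ -44.9 -191.8    0.4] turn 0.04 rows 4.7
```

Request:
servo_tool:
  plan: "-0.001 -0.006 0 0; -0.005 -0.024 0 0; -0.01 -0.045 0 0; -0.016 -0.068 0 0; -0.022 -0.091 0 0; -0.028 -0.114 0 0; -0.033 -0.137 0 0; -0.038 -0.16 0 0; -0.041 -0.178 0 0; -0.043 -0.188 0 0; -0.0434 -0.1917 0 0; -0.0434 -0.1917 0 0"

```text
t: 17.07
tool_pos: [0.6253, 0.0783, 0.1846]
orientation: [-0.001, -3.141, -0.0]
force: [-0.3, 0.6, -3.3]
opening: 0.063
gripper_force: 35.0
```

Request:
servo_tool:
  plan: "0 0 0.005 0; 0 0 0.015 0; 0 0 0.027 0; 0 0 0.037 0; 0 0 0.042 0; 0 0 0.044 0; 0 0 0.044 0; 0 0 0.044 0; 0 0 0.044 0"

```text
t: 17.82
tool_pos: [0.6258, 0.079, 0.1414]
orientation: [-0.001, 3.14, 0.0]
force: [-0.6, -0.6, -3.9]
opening: 0.0627
gripper_force: 35.0
```

Run:
```python
from h import *
np.set_printoptions(precision=4,suppress=True)
for i in range(2):
    t=status.read_state()["tool_pos"]
    c=cam("wrist");p=t+[.002,-.001,.009];u=dot(c,p,20);print(u,t,atz(c,*u,p[2]))
cv2.imwrite("pics/w6.png",cv2.resize(c["im"][100:340,150:390],(600,600)))
go(.6247,.0788,t[2])
```

```text
[257.5332 264.0588] [0.6258 0.079  0.1414] [0.6279 0.0781 0.1504]
[257.546  264.0592] [0.6258 0.079  0.1415] [0.628  0.0781 0.1505]
shift mm [ 1.1 -0.2 -0. ] turn 0.04 rows 0.0
```

View pics/w6.png

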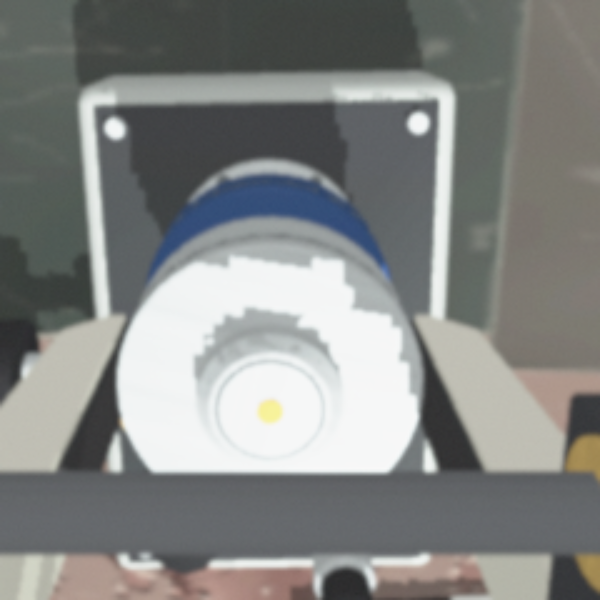

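The large mass (dot at 270,411 in the crop) hangs in line with the blue carrier below. I'll correct by 1 mm and lower slowly.

Request:
servo_tool:
  plan: "0.001 0 0.002 0; 0.001 0 0.004 0; 0.001 0 0.006 0; 0.001 0 0.008 0; 0.001 0 0.01 0; 0.001 0 0.0115 0; 0.001 0 0.013 0; 0.001 0 0.0145 0; 0.001 0 0.016 0; 0.001 0 0.0175 0; 0.001 0 0.018 0; 0.001 0 0.018 0"

```text
t: 18.92
tool_pos: [0.6241, 0.079, 0.1224]
orientation: [0.001, -3.141, -0.0]
force: [-0.4, 0.1, -5.2]
opening: 0.0634
gripper_force: 35.0
```

Request:
servo_tool:
  plan: "0 0 0.001 0; 0 0 0.002 0; 0 0 0.003 0; 0 0 0.004 0; 0 0 0.005 0; 0 0 0.006 0; 0 0 0.006 0; 0 0 0.006 0"

```text
t: 19.58
tool_pos: [0.6243, 0.079, 0.1167]
orientation: [-0.001, 3.142, -0.0]
force: [-1.0, -0.1, -4.4]
opening: 0.0634
gripper_force: 35.0
```

Request:
servo_tool:
  plan: "0 0 0.0007 0; 0 0 0.0014 0; 0 0 0.0021 0; 0 0 0.0028 0; 0 0 0.0035 0; 0 0 0.0035 0; 0 0 0.0035 0"

```text
t: 20.17
tool_pos: [0.6244, 0.079, 0.1135]
orientation: [-0.001, 3.141, -0.0]
force: [-2.4, 0.1, 2.6]
opening: 0.0634
gripper_force: 35.0
```

Request:
servo_tool:
  plan: "0 0 -0.0005 0; 0 0 -0.001 0; 0 0 -0.001 0; 0 0 -0.001 0"

```text
t: 20.5
tool_pos: [0.6244, 0.079, 0.1142]
orientation: [-0.001, 3.141, -0.0]
force: [-1.5, -0.3, 1.1]
opening: 0.0633
gripper_force: 35.0
```

Request:
servo_tool:
  plan: "0 0 0 0; 0 0 0 0; 0 0 0 0; 0 0 0 0; 0 0 0 0; 0 0 0 0; 0 0 0 0"
  grip: -1

```text
t: 21.08
tool_pos: [0.6243, 0.079, 0.1141]
orientation: [-0.001, 3.142, 0.0]
force: [0.9, 0.9, -0.1]
opening: 0.0927
gripper_force: 0.0
```

Request:
servo_tool:
  plan: "0 0 -0.003 0; 0 0 -0.01 0; 0 0 -0.025 0; 0 0 -0.045 0; 0 0 -0.065 0; 0 0 -0.085 0; 0 0 -0.1 0; 0 0 -0.11 0; 0 0 -0.113 0; 0 0 -0.113 0; 0 0 -0.113 0; 0 0 -0.113 0"

```text
t: 22.08
tool_pos: [0.6235, 0.079, 0.2255]
orientation: [0.001, -3.139, 0.0]
force: [-0.0, -0.6, -0.4]
opening: 0.093
gripper_force: 0.0
```

Run:
```python
from h import *
np.set_printoptions(precision=4,suppress=True)
t=status.read_state()["tool_pos"];c=cam("wrist");p=[.6265,.078,.125];u=dot(c,p);print(u,proj(c,p),t,atz(c,*u,p[2]))
cv2.imwrite("pics/w7.png",cv2.resize(c["im"],(800,600)))
go(.429,.0225,t[2]);go(.429,.0225,.12)
```

```text
[257.6765 200.201 ] [257.4763 201.0143] [0.6235 0.079  0.2255] [0.6258 0.0782 0.125 ]
shift mm [194.6 -56.3   0.5] turn 0.04 rows 4.9
shift mm [194.3 -56.3 106. ] turn 0.04 rows 5.5
```

View pics/w7.png

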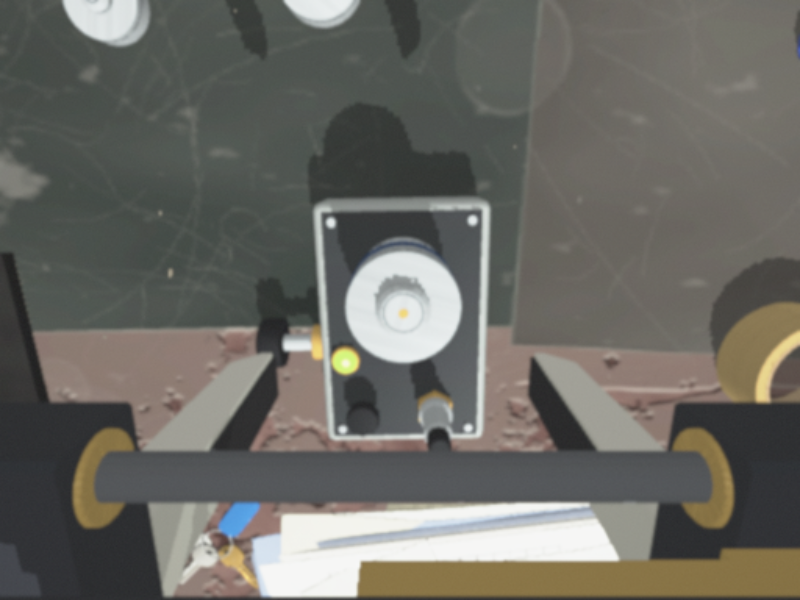

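The large mass sits level on the carrier, dot at (403,313). Next is the medium mass.

Request:
servo_tool:
  plan: "0.006 -0.002 0 0; 0.022 -0.006 0 0; 0.045 -0.013 0 0; 0.07 -0.02 0.01 0; 0.095 -0.028 0.025 0; 0.12 -0.035 0.045 0; 0.145 -0.042 0.065 0; 0.167 -0.048 0.085 0; 0.183 -0.053 0.098 0; 0.192 -0.056 0.104 0; 0.194 -0.056 0.106 0; 0.194 -0.056 0.106 0"

```text
t: 23.13
tool_pos: [0.4293, 0.0228, 0.1204]
orientation: [0.0, -3.141, -0.0]
force: [0.9, -0.4, 0.2]
opening: 0.0932
gripper_force: 0.0
```

Request:
servo_tool:
  plan: "0 0 0 0; 0 0 0 0; 0 0 0 0"

```text
t: 23.38
tool_pos: [0.4313, 0.0229, 0.122]
orientation: [-0.002, 3.14, -0.0]
force: [0.8, -0.8, -0.2]
opening: 0.0932
gripper_force: 0.0
```

Run:
```python
from h import *
np.set_printoptions(precision=4,suppress=True)
c=cam("wrist");p=[.429,.0225,.028];u=dot(c,p);print(u,proj(c,p),status.read_state()["tool_pos"]);
if u is not None: q=atz(c,*u,.028);print(q);go(q[0]-.001,q[1]+.0008,.0205)
cv2.imwrite("pics/w8.png",c["im"])
```

```text
[258.8668 197.9097] [258.1215 196.7417] [0.4312 0.023  0.1218]
[0.43   0.0231 0.028 ]
shift mm [  2.3   1.  101.3] turn 0.06 rows 2.4
```

Request:
servo_tool:
  plan: "0.0015 0.001 0.008 0; 0.0015 0.001 0.028 0; 0.0015 0.001 0.05 0; 0.0015 0.001 0.07 0; 0.0015 0.001 0.085 0; 0.0015 0.001 0.095 0; 0.0015 0.001 0.1 0; 0.0015 0.001 0.101 0; 0.0015 0.001 0.101 0; 0.0015 0.001 0.101 0"

```text
t: 24.27
tool_pos: [0.4296, 0.0238, 0.021]
orientation: [-0.001, 3.14, -0.0]
force: [-0.2, -0.1, -0.6]
opening: 0.0931
gripper_force: 0.0
```

Request:
servo_tool:
  plan: "0 0 0 0; 0 0 0 0; 0 0 0 0; 0 0 0 0; 0 0 0 0; 0 0 0 0; 0 0 0 0; 0 0 0 0; 0 0 0 0"
  grip: 1
  grip_force: 30

```text
t: 25.02
tool_pos: [0.4289, 0.0239, 0.0202]
orientation: [-0.001, 3.142, 0.0]
force: [-0.3, 1.4, 1.1]
opening: 0.0557
gripper_force: 30.0
```

Request:
servo_tool:
  plan: "0 0 -0.003 0; 0 0 -0.01 0; 0 0 -0.025 0; 0 0 -0.045 0; 0 0 -0.07 0; 0 0 -0.095 0; 0 0 -0.12 0; 0 0 -0.145 0; 0 0 -0.165 0; 0 0 -0.177 0; 0 0 -0.18 0; 0 0 -0.18 0"

```text
t: 26.02
tool_pos: [0.4291, 0.0238, 0.2006]
orientation: [-0.001, 3.14, -0.0]
force: [0.2, -0.8, -4.1]
opening: 0.0554
gripper_force: 30.0
```

Request:
servo_tool:
  plan: "0 0 0 0; 0 0 0 0; 0 0 0 0; 0 0 0 0"

```text
t: 26.35
tool_pos: [0.4281, 0.0239, 0.1989]
orientation: [0.001, -3.139, -0.0]
force: [-0.0, -0.4, -3.8]
opening: 0.0554
gripper_force: 30.0
```

Run:
```python
from h import *
np.set_printoptions(precision=4,suppress=True)
t=status.read_state()["tool_pos"]
c=cam("wrist");p=t+[0,0,.0075];u=dot(c,p,20);print(u,proj(c,p),t);
o=atz(c,*u,p[2])-t;print(o)
go(.6260-o[0],.0782-o[1],t[2])
```

```text
[257.4812 261.4058] [259.3961 258.7408] [0.4281 0.0239 0.1989]
[ 0.0015 -0.001   0.0075]
shift mm [-196.3   55.2   -0.1] turn 0.04 rows 4.9
```

Request:
servo_tool:
  plan: "-0.006 0.002 0 0; -0.022 0.006 0 0; -0.042 0.012 0 0; -0.064 0.018 0 0; -0.087 0.025 0 0; -0.11 0.031 0 0; -0.133 0.037 0 0; -0.155 0.043 0 0; -0.174 0.049 0 0; -0.188 0.053 0 0; -0.1955 0.055 0 0; -0.1963 0.0552 0 0"

```text
t: 27.4
tool_pos: [0.626, 0.0796, 0.1993]
orientation: [0.002, -3.141, -0.0]
force: [-0.3, 1.5, -3.7]
opening: 0.0557
gripper_force: 30.0
```

Request:
servo_tool:
  plan: "0 0 0.003 0; 0 0 0.01 0; 0 0 0.02 0; 0 0 0.03 0; 0 0 0.037 0; 0 0 0.04 0; 0 0 0.04 0; 0 0 0.04 0; 0 0 0.04 0"

```text
t: 28.15
tool_pos: [0.6254, 0.0792, 0.1607]
orientation: [-0.001, 3.141, 0.0]
force: [0.3, -0.8, -3.6]
opening: 0.0558
gripper_force: 30.0
```

Run:
```python
from h import *
np.set_printoptions(precision=4,suppress=True)
t=status.read_state()["tool_pos"]
c=cam("wrist");p=t+[.002,-.001,.0075];u=dot(c,p,20);print(u,t,atz(c,*u,p[2]))
cv2.imwrite("pics/w9.png",cv2.resize(c["im"][100:340,150:390],(600,600)))
go(.6245,.0790,t[2])
```

```text
[257.5123 261.3096] [0.6254 0.0792 0.1607] [0.6268 0.0782 0.1682]
shift mm [ 1.  -0.2  0.2] turn 0.04 rows 0.0
```

View pics/w9.png

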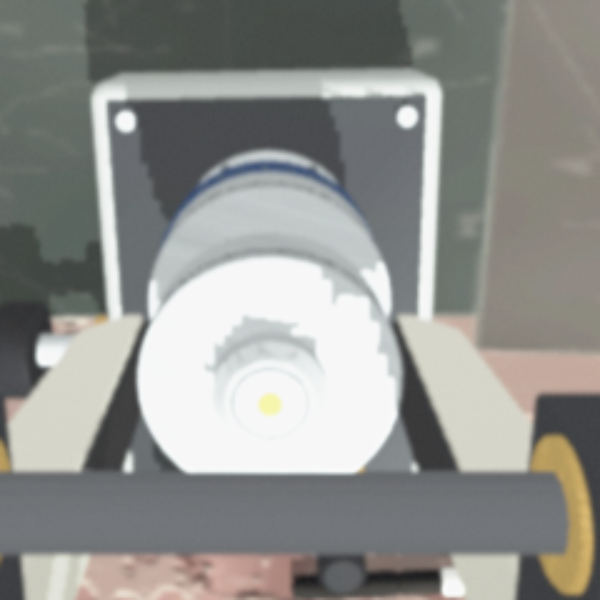

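The medium mass (dot at 270,404 in the crop) is centred over the stack. I'll lower it.

Request:
servo_tool:
  plan: "0.001 0 0.002 0; 0.001 0 0.004 0; 0.001 0 0.006 0; 0.001 0 0.008 0; 0.001 0 0.01 0; 0.001 0 0.012 0; 0.001 0 0.0135 0; 0.001 0 0.015 0; 0.001 0 0.0165 0; 0.001 0 0.018 0; 0.001 0 0.019 0; 0.001 0 0.019 0"

```text
t: 29.2
tool_pos: [0.6239, 0.0792, 0.1408]
orientation: [0.001, -3.141, 0.0]
force: [-0.4, -0.3, -3.0]
opening: 0.0557
gripper_force: 30.0
```

Request:
servo_tool:
  plan: "0 0 0.001 0; 0 0 0.002 0; 0 0 0.003 0; 0 0 0.004 0; 0 0 0.005 0; 0 0 0.006 0; 0 0 0.006 0; 0 0 0.006 0"

```text
t: 29.87
tool_pos: [0.6242, 0.0792, 0.1355]
orientation: [-0.001, 3.141, -0.0]
force: [-1.6, 0.0, 0.7]
opening: 0.0557
gripper_force: 30.0
```

Request:
servo_tool:
  plan: "0 0 0.0005 0; 0 0 0.001 0; 0 0 0.0015 0; 0 0 0.0015 0; 0 0 0.0015 0"

```text
t: 30.28
tool_pos: [0.6243, 0.0792, 0.134]
orientation: [-0.001, 3.141, -0.0]
force: [-1.5, -0.8, 3.1]
opening: 0.0556
gripper_force: 30.0
```

Request:
servo_tool:
  plan: "0 0 -0.0007 0; 0 0 -0.0014 0; 0 0 -0.0014 0; 0 0 -0.0014 0"

```text
t: 30.62
tool_pos: [0.6241, 0.0792, 0.135]
orientation: [-0.001, 3.141, -0.0]
force: [-1.0, -0.8, 0.1]
opening: 0.0559
gripper_force: 30.0
```

The heights agree with full seating: underside at about 114.5 mm against 114 expected. Releasing.

Request:
servo_tool:
  plan: "0 0 0 0; 0 0 0 0; 0 0 0 0; 0 0 0 0; 0 0 0 0; 0 0 0 0; 0 0 0 0"
  grip: -1

```text
t: 31.2
tool_pos: [0.6241, 0.0792, 0.1351]
orientation: [-0.001, 3.142, -0.0]
force: [-0.2, -0.3, 0.5]
opening: 0.0925
gripper_force: 0.0
```

Request:
servo_tool:
  plan: "0 0 -0.003 0; 0 0 -0.01 0; 0 0 -0.025 0; 0 0 -0.045 0; 0 0 -0.065 0; 0 0 -0.085 0; 0 0 -0.1 0; 0 0 -0.11 0; 0 0 -0.113 0; 0 0 -0.113 0; 0 0 -0.113 0; 0 0 -0.113 0"

```text
t: 32.2
tool_pos: [0.6234, 0.0792, 0.2464]
orientation: [0.001, -3.139, 0.0]
force: [-1.0, -0.8, 0.7]
opening: 0.0928
gripper_force: 0.0
```

Run:
```python
from h import *
np.set_printoptions(precision=4,suppress=True)
t=status.read_state()["tool_pos"];c=cam("wrist");p=[.6260,.0785,.1425];u=dot(c,p);print(u,proj(c,p),t,atz(c,*u,p[2]))
cv2.imwrite("pics/w10.png",cv2.resize(c["im"][100:340,150:390],(600,600)))
go(.4435,-.1180,.12)
```

```text
[257.6548 198.9199] [257.8262 199.4606] [0.6234 0.0792 0.2464] [0.6255 0.0784 0.1425]
shift mm [ 179.7 -197.   126.9] turn 0.04 rows 7.1
```

View pics/w10.png

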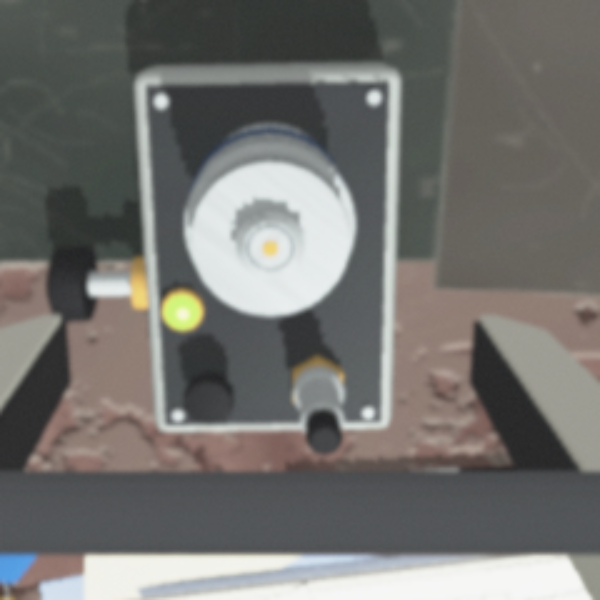

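The medium mass is level and concentric, dot at crop (270,248). Next is the small mass.

Request:
servo_tool:
  plan: "0.006 -0.006 0 0; 0.02 -0.022 0 0; 0.04 -0.043 0 0; 0.06 -0.066 0.01 0; 0.082 -0.09 0.025 0; 0.104 -0.114 0.045 0; 0.126 -0.138 0.067 0; 0.147 -0.161 0.09 0; 0.164 -0.18 0.11 0; 0.176 -0.192 0.122 0; 0.18 -0.197 0.126 0; 0.18 -0.197 0.126 0"

```text
t: 33.25
tool_pos: [0.4423, -0.1185, 0.1206]
orientation: [-0.002, -3.139, -0.001]
force: [-0.3, 0.2, 0.8]
opening: 0.093
gripper_force: 0.0
```

Request:
servo_tool:
  plan: "0 0 0 0; 0 0 0 0; 0 0 0 0"

```text
t: 33.5
tool_pos: [0.4456, -0.1176, 0.1233]
orientation: [-0.003, 3.139, -0.001]
force: [0.7, 0.2, 0.3]
opening: 0.0928
gripper_force: 0.0
```

Run:
```python
from h import *
np.set_printoptions(precision=4,suppress=True)
c=cam("wrist");p=[.4440,-.1185,.026];u=dot(c,p);print(u,proj(c,p),status.read_state()["tool_pos"]);
cv2.imwrite("pics/w11.png",c["im"])
if u is not None: q=atz(c,*u,.026);print(q);go(q[0]-.001,q[1]+.0008,.020)
```

```text
[256.8743 198.2503] [257.5668 196.3039] [ 0.4455 -0.1175  0.1231]
[ 0.4457 -0.1191  0.026 ]
shift mm [  1.   -0.7 103.1] turn 0.12 rows 2.5
```

Request:
servo_tool:
  plan: "0.0005 -0.0007 0.008 0; 0.0005 -0.0007 0.028 0; 0.0005 -0.0007 0.05 0; 0.0005 -0.0007 0.07 0; 0.0005 -0.0007 0.085 0; 0.0005 -0.0007 0.095 0; 0.0005 -0.0007 0.1 0; 0.0005 -0.0007 0.102 0; 0.0005 -0.0007 0.102 0; 0.0005 -0.0007 0.102 0"

```text
t: 34.38
tool_pos: [0.4445, -0.1189, 0.0209]
orientation: [-0.001, 3.14, -0.001]
force: [0.1, 0.2, 0.8]
opening: 0.0932
gripper_force: 0.0
```

Request:
servo_tool:
  plan: "0 0 0 0; 0 0 0 0; 0 0 0 0; 0 0 0 0; 0 0 0 0; 0 0 0 0; 0 0 0 0; 0 0 0 0; 0 0 0 0; 0 0 0 0"
  grip: 1
  grip_force: 25

```text
t: 35.22
tool_pos: [0.4437, -0.1186, 0.02]
orientation: [0.001, -3.141, -0.0]
force: [-0.7, -0.3, 0.6]
opening: 0.0473
gripper_force: 25.0
```

Request:
servo_tool:
  plan: "0 0 -0.003 0; 0 0 -0.01 0; 0 0 -0.025 0; 0 0 -0.045 0; 0 0 -0.07 0; 0 0 -0.095 0; 0 0 -0.12 0; 0 0 -0.147 0; 0 0 -0.172 0; 0 0 -0.19 0; 0 0 -0.198 0; 0 0 -0.2 0"

```text
t: 36.22
tool_pos: [0.4446, -0.119, 0.2222]
orientation: [-0.001, 3.138, -0.002]
force: [-0.2, -0.3, -1.9]
opening: 0.0471
gripper_force: 25.0
```

Request:
servo_tool:
  plan: "0 0 0 0; 0 0 0 0; 0 0 0 0; 0 0 0 0"

```text
t: 36.55
tool_pos: [0.443, -0.1184, 0.2185]
orientation: [0.001, -3.139, -0.001]
force: [0.5, 0.1, -3.2]
opening: 0.0471
gripper_force: 25.0
```

Run:
```python
from h import *
np.set_printoptions(precision=4,suppress=True)
t=status.read_state()["tool_pos"]
c=cam("wrist");p=t+[0,0,.006];u=dot(c,p,20);print(u,proj(c,p),t);
o=atz(c,*u,p[2])-t;print(o)
go(.6257-o[0],.0783-o[1],t[2])
```

```text
[257.6459 261.0384] [259.3875 257.3366] [ 0.443  -0.1184  0.2185]
[ 0.0021 -0.0009  0.006 ]
shift mm [-180.7  197.4    0. ] turn 0.04 rows 6.4
```

Request:
servo_tool:
  plan: "-0.006 0.006 0 0; -0.02 0.022 0 0; -0.038 0.042 0 0; -0.058 0.063 0 0; -0.079 0.086 0 0; -0.1 0.109 0 0; -0.121 0.132 0 0; -0.142 0.155 0 0; -0.16 0.175 0 0; -0.173 0.189 0 0; -0.179 0.196 0 0; -0.1805 0.1972 0 0"

```text
t: 37.6
tool_pos: [0.6245, 0.0805, 0.2191]
orientation: [0.004, -3.141, -0.0]
force: [-0.1, 0.3, -3.0]
opening: 0.0473
gripper_force: 25.0
```

Request:
servo_tool:
  plan: "0 0 0.003 0; 0 0 0.01 0; 0 0 0.02 0; 0 0 0.03 0; 0 0 0.038 0; 0 0 0.042 0; 0 0 0.043 0; 0 0 0.043 0; 0 0 0.043 0"

```text
t: 38.35
tool_pos: [0.6243, 0.0786, 0.1774]
orientation: [-0.001, 3.141, 0.0]
force: [-0.2, -0.7, -1.5]
opening: 0.0477
gripper_force: 25.0
```

Run:
```python
from h import *
np.set_printoptions(precision=4,suppress=True)
t=status.read_state()["tool_pos"]
c=cam("wrist");p=t+[.002,-.001,.006];u=dot(c,p,20);print(u,t,atz(c,*u,p[2]))
cv2.imwrite("pics/w12.png",cv2.resize(c["im"][100:340,150:390],(600,600)))
go(.6238,.0791,t[2])
```

```text
[257.6382 260.8391] [0.6243 0.0786 0.1774] [0.6262 0.0778 0.1834]
shift mm [0.6 0.4 0.3] turn 0.04 rows 0.0
```

View pics/w12.png

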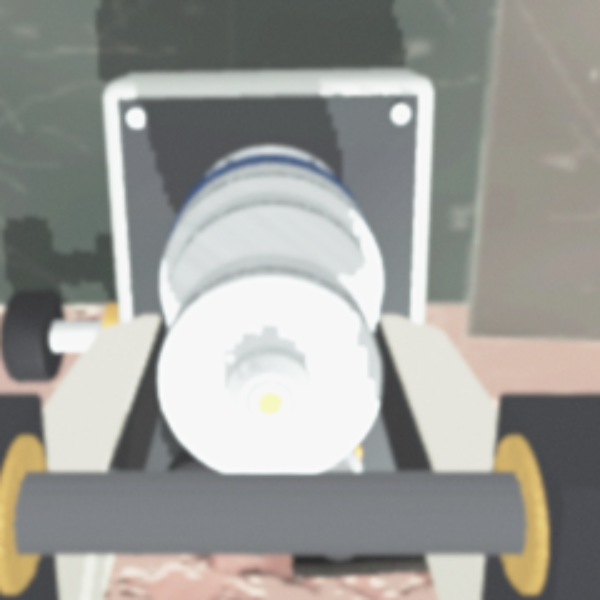

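The small mass (dot at 270,403 in the crop) is aligned over the stack. I'll lower it.

Request:
servo_tool:
  plan: "0.0005 0.0004 0.002 0; 0.0005 0.0004 0.004 0; 0.0005 0.0004 0.006 0; 0.0005 0.0004 0.008 0; 0.0005 0.0004 0.01 0; 0.0005 0.0004 0.012 0; 0.0005 0.0004 0.0135 0; 0.0005 0.0004 0.015 0; 0.0005 0.0004 0.0165 0; 0.0005 0.0004 0.0175 0; 0.0005 0.0004 0.0175 0"

```text
t: 39.32
tool_pos: [0.6234, 0.0791, 0.1592]
orientation: [0.001, -3.141, 0.0]
force: [-0.3, -0.4, -3.1]
opening: 0.0477
gripper_force: 25.0
```

Request:
servo_tool:
  plan: "0 0 0.001 0; 0 0 0.002 0; 0 0 0.003 0; 0 0 0.004 0; 0 0 0.005 0; 0 0 0.0055 0; 0 0 0.0055 0; 0 0 0.0055 0"

```text
t: 39.98
tool_pos: [0.6237, 0.0791, 0.1543]
orientation: [-0.001, 3.141, -0.0]
force: [-0.5, -1.1, 0.2]
opening: 0.0473
gripper_force: 25.0
```

Request:
servo_tool:
  plan: "0 0 0.0006 0; 0 0 0.0012 0; 0 0 0.0018 0; 0 0 0.0018 0; 0 0 0.0018 0"

```text
t: 40.4
tool_pos: [0.6238, 0.0791, 0.1526]
orientation: [-0.001, 3.141, 0.0]
force: [-1.8, -0.0, 3.4]
opening: 0.0475
gripper_force: 25.0
```

Request:
servo_tool:
  plan: "0 0 -0.0007 0; 0 0 -0.0014 0; 0 0 -0.0014 0; 0 0 -0.0014 0"

```text
t: 40.73
tool_pos: [0.6236, 0.0791, 0.1536]
orientation: [-0.001, 3.142, 0.0]
force: [-0.2, 0.4, 1.6]
opening: 0.0472
gripper_force: 25.0
```

Request:
servo_tool:
  plan: "0 0 0 0; 0 0 0 0; 0 0 0 0; 0 0 0 0; 0 0 0 0; 0 0 0 0; 0 0 0 0; 0 0 0 0"
  grip: -1

```text
t: 41.4
tool_pos: [0.6236, 0.0791, 0.1536]
orientation: [0.001, -3.142, 0.0]
force: [0.5, 0.4, 0.6]
opening: 0.092
gripper_force: 0.0
```

Request:
servo_tool:
  plan: "0 0 -0.003 0; 0 0 -0.01 0; 0 0 -0.025 0; 0 0 -0.045 0; 0 0 -0.065 0; 0 0 -0.085 0; 0 0 -0.1 0; 0 0 -0.11 0; 0 0 -0.113 0; 0 0 -0.113 0; 0 0 -0.113 0; 0 0 -0.113 0"

```text
t: 42.4
tool_pos: [0.6229, 0.0791, 0.265]
orientation: [0.001, -3.139, 0.0]
force: [-0.2, -0.6, -0.4]
opening: 0.0933
gripper_force: 0.0
```

Request:
servo_tool:
  plan: "0.02 0.01 0 0; 0.05 0.04 0 0; 0.08 0.075 0 0; 0.1 0.11 0 0; 0.11 0.14 0 0; 0.115 0.155 0 0; 0.115 0.16 0 0; 0.115 0.16 0 0; 0.115 0.16 0 0; 0.115 0.16 0 0"

```text
t: 43.23
tool_pos: [0.5089, 0.2378, 0.266]
orientation: [-0.001, -3.141, 0.001]
force: [0.2, -0.3, -0.2]
opening: 0.093
gripper_force: 0.0
```

Run:
```python
from h import *
a=cam("scene");b=cam("wrist");t=cam("top")
q=proj(a,[.626,.078,.1]).astype(int);r=proj(t,[.626,.078,.1]).astype(int);print(q,r)
f=lambda c,q:cv2.resize(c["im"][max(0,q[1]-50):q[1]+50,max(0,q[0]-50):q[0]+50],(400,400),interpolation=cv2.INTER_CUBIC)
cv2.imwrite("pics/f.png",np.hstack([f(a,q),f(t,r)]));print(status.read_state()["tool_pos"],status.read_state()["t"])
p=[.626,.078,.1595]; w=proj(b,p); print(w, dot(b,p))
```

```text
[224 179] [245 165]
[0.50894495 0.23784123 0.26643221] 43.3833
[ 91.82117869 313.00544999] None
```

View pics/f.png

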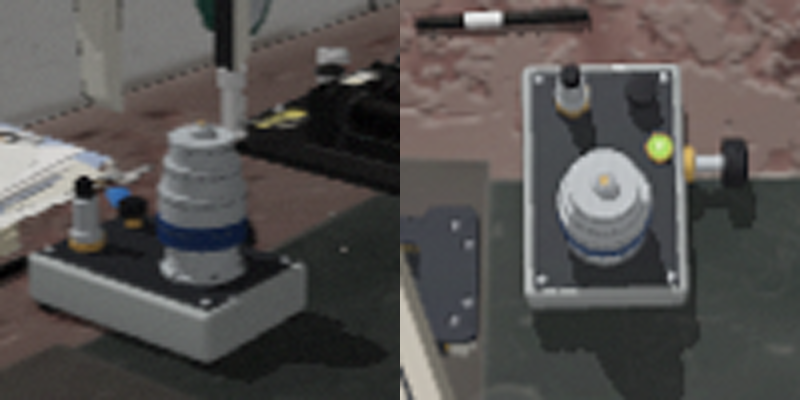

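The side view shows the whole stack upright with no gaps: blue carrier at (203,235), then large, medium and small, with the top at (203,135). The gripper is clear of it. Handing in.

```bash
python3 -c "
from plant import robot
print(robot.close_job())"
```

```text
the job is handed in; nothing more can be done
None
```

The carrier is seated on the piston with the large, medium and small masses stacked on it in that order, each set down by hand and, from the contact heights and final pictures, fully home; I handed the job in at about 43 s without moving the brass mass or the other bystanders, and no verdict came back.

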